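# Seat the bedside lamp on its four studs

## Task

Fit the little bedside lamp to its mount on the crate: pick it up by its square column, set its round foot on the four studs, turn it by feel until all four holes line up, and slide it down over the studs until the foot lies flush on the mount plate, keeping hold of it until it is fully home, then let go. Be gentle: never press or knock the lamp against the mount with more than 35 N in all, and leave the mug, pencil, clip and hook rail as they are.

Things in the scene. Friction and masses are not known exactly. Their poses are not given: they have to be found in the camera images.
- lamp: Small loose lamp, 0.25 to 0.49 kg, upright on the crate (top 120 mm above the work surface). Foot: round aluminium disc 96 mm across, 8 mm thick, with four 10 mm through holes centred 34 mm from the axis, at 45, 135, 225 and 315 degrees from body x about z. A square column rises from it, under a white head 30 x 30 mm that ends 82 mm up. Origin: centre of the disc's underside; z up.
- lamp_column (a point): Grip point: on the axis of the lamp's square aluminium column, 45 mm above the lamp's underside. The column is 34 x 34 mm, its sides square to the lamp's x and y, from 8 to 60 mm above the underside. Axes as the lamp's.
- mount: Dark round plate, 96 mm across, 6 mm thick, fixed on the crate top, with four upright rigid studs. Origin: centre of the plate's underside; z up. A lamp fully home has its origin 6 mm above this origin; resting on the stud tips, 26 mm above it. Contact forces of lamp on plate and studs, side forces included, must add up to less than 35 N: 3 to 8 N of push is plenty; aligned, it slides on freely.
- mount_tips (a point): Point on the mount's axis, level with the stud tips, 20 mm above the plate's top. Studs: 8 mm thick, last 3 mm tapering to 4.4 mm, centred 34 mm from the axis, 90 degrees apart. The turn of the ring of studs is unknown: NOT given by this point's or the mount's orientation, it must be seen or felt; any quarter turn fits. Play in the holes: 1 mm each side, about 1.7 degrees of turn.
- mug: White ceramic mug, 80 mm across, 90 mm tall, handle at its +y side, upright on the far middle of the crate top. Origin: centre of the underside. Leave it alone.
- pencil: Wooden pencil 170 mm long, 8 mm thick, lying along its x at the far left of the crate top. Origin: under its middle. Leave it alone.
- clip: Teal plastic clip 68 x 16 x 16 mm lying along its x at the far right of the crate top. Origin: centre of its underside. Leave it alone.
- hook_rail: Black plastic hook rail, 200 mm long (along x), 30 mm wide, 87 mm tall, fixed at the right edge of the crate top (the robot's right, -y), with a steel bottle opener hanging on it. Origin: centre of its underside. Do not touch it.
Things that resemble listed ones, but are neither listed nor needed, are in the scene too. Leave any orange or yellow look-alike of the lamp alone.

How it is judged:
By the outcome, as a careful person would: the job done as asked, in the order asked, and still so for the second after the job is handed in, with the robot touching nothing.
It also fails if it takes over 64 s, if anything falls off the work surface, if the arm or the gripper's body presses on something with over 40 N, if the wrist force passes 120 N, or if a joint passes its speed limit or range.

## Robot

A 6-joint arm with a two-finger parallel gripper is mounted at the origin on the work surface. World frame = base frame: x ahead of the robot, y to its left, z up, the work surface at z = 0. Lengths are in m, angles in degrees, forces in N, time in s.
With the tool pointing down it reaches from about 0.375 to 0.825 m from the base axis. Payload 5.5 kg.
Tool frame: the origin (TCP) lies midway between the tips of the shut fingers; the grasp point (between the pads) lies 19 mm behind it; z points along the fingers, y is the line along which they close (so a half turn about z gives the same grasp; the last joint's range is limited). The gripper opens to 85 mm and grips with 20 to 120 N. Pads are 22 mm wide; open, the fingers measure 114 mm over their backs; the gripper's body (76 mm by 85 mm) begins 54 mm behind the grasp point. The pads swing forward as they close: fully open they stand 13 mm farther back than shut.
Start: joints at [-68.698, 17.962, -2.699, 69.339, 0, 90], TCP at [0.218, -0.559, 0.231] pointing down, gripper open.
Joint ranges: [-152.73, 152.73], [-39.44, 99.34], [-58.76, 71.6], [-118.89, 123.64], [-81.53, 83.1], [-180, 180]. Speed limits (degrees/s): [136.94, 136.94, 172.46, 180, 180, 180].

## Interface

Orientations are given as [roll, pitch, yaw] about the fixed x, y, z axes, in that order (R = Rz(yaw) Ry(pitch) Rx(roll)).
In Python, from rig import bot gives the robot as it stands.
- The arm moves only by the shell command python3 -m handwheel 'ROWS' [FORCE]. ROWS is JSON, a list of rows, each a list of 3 entries, a list of its own where there are three numbers: the closure, from -1 (fully open) to 1 (shut), then the shift along the tool's x, y, z in cm, then the turn, a rotation vector about the tool's x, y, z in degrees. A call has 1 to 12 rows; each row shifts and turns the commanded pose from where the row before left it, along the tool's axes as they then stand; what a row does not reach is not made up. A row lasts 1/12 s, in which the tool goes at most 41.7 mm and 7.16 degrees, less where a joint would pass 70% of its speed; a pose out of reach is approached as far as the arm can. A call with a gripper value outside its range is refused whole. The fingers move at their own pace and stop on an object; FORCE is the grip in N (left out, the last holds). Time passes only in rows, so rows that do not move let the fingers close. It gives the time, the measured TCP pose, the force, the opening and the grip force at its end, in the units of the state.
- bot.get_state(): the state, without advancing time (a new reading comes with each control period).
- bot.camera(name): name is "side" or "top" or "wrist"; returns a dict with "color" (480x640x3 uint8, red, green, blue), "depth" (480x640 float32, m along the optical axis (not along the pixel's ray), 0 where there is no reading), "intrinsics" (3x3 intrinsics, pixels), "R" (3x3) and "t" (3): a world point X has camera coordinates R X + t. Camera axes: x right, y down, z forward; pixel columns grow to the right and rows downward; lengths in m; the calibration is good to about 2 mm. A picture is of the moment at which its call begins.
- bot.job_done(): hands the job in; it is judged then, once.
The state is a dict: "clock": time; "joints": joint angles; "qvel": joint speeds; "joint_torque": joint torques, N m; "tool_pos": TCP position; "eef_rot": TCP orientation; "force": force on the tool from outside, world axes, zero at the start; "ft_torque": the same for the moment, N m; "opening": opening from 0.0 (shut) to 1.0 (fully open); "grip_force": force on a finger pad.
Only numpy, scipy, OpenCV 4.12 (cv2) and the standard library are available. Lean on these libraries where they do the work, as an engineer would, in place of code of your own. Each camera call takes 0.05 s, during which the arm holds its last target. There are 200 camera calls.

## Working session

There is one attempt and no reset: what is moved stays moved. The work goes in short steps, Python scripts to look and compute and a shell command to move; the robot and the scene stay as the last step left them, time stands still between calls to the robot, and variables do not carry over. Pictures are saved under pics/ and viewed, at most 10 in all, crops included, and the job is handed in when it is done.

```bash
mkdir -p pics; ls; python3 - <<'E'
from rig import bot
import cv2,numpy as np,pickle
s=bot.get_state();print(s)
ims=[]
d={}
for n in("top","side"):
    c=bot.camera(n);d[n]=c;print(n,c["intrinsics"],c["R"],c["t"])
    cv2.imwrite(f"pics/{n}0.png",cv2.cvtColor(c["color"],cv2.COLOR_RGB2BGR))
pickle.dump(d,open("d0.pkl","wb"))
E
```

```text
pics
{'clock': 0.0, 'joints': array([-6.86973126e+01,  1.80048045e+01, -2.75429155e+00,  6.93389014e+01,
       -2.96895285e-04,  9.00022283e+01]), 'qvel': array([ 0.04207876,  0.03018462, -0.05865305,  0.0457894 , -0.01325191,
       -0.08831324]), 'joint_torque': array([ 6.00906224e-04, -5.39594722e+01,  3.39746976e+01,  1.90295902e-02,
       -2.79241222e-04, -5.91292945e-06]), 'tool_pos': array([ 0.21776733, -0.55847164,  0.23042765]), 'eef_rot': array([-1.79902003e+02,  3.00706167e-04,  2.13004596e+01]), 'force': array([-0.76606245, -0.32527711, -0.43367506]), 'ft_torque': array([-0.06033977,  0.03800009, -0.03194165]), 'grip_force': 0.0, 'opening': 0.9979544238930667}
top [[516.43522548   0.         320.79241011]
 [  0.         516.43522548 239.35778641]
 [  0.           0.           1.        ]] [[-0.01084021 -0.99993713  0.00286738]
 [-0.99553265  0.0105234  -0.09382961]
 [ 0.09379354 -0.0038717  -0.99558414]] [0.05210642 0.53787203 1.06581031]
side [[563.49894863   0.         324.53662925]
 [  0.         563.49894863 236.85398783]
 [  0.           0.           1.        ]] [[-0.99704495 -0.07661275  0.00564425]
 [-0.05647451  0.6811887  -0.72992643]
 [ 0.05207687 -0.72808821 -0.68350242]] [0.50992956 0.0829152  1.1906569 ]
```

View pics/top0.png

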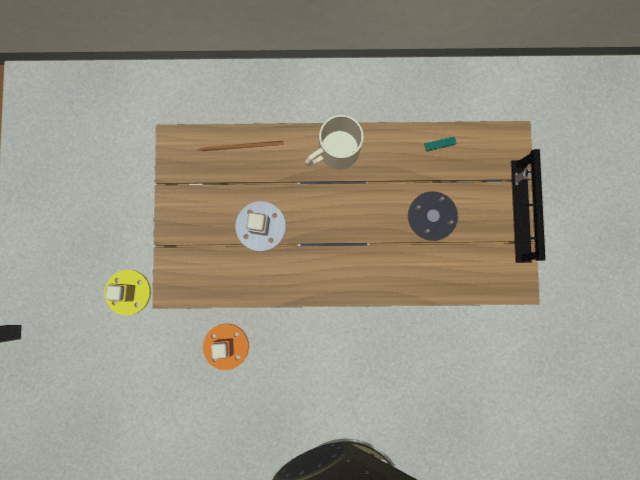

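View pics/side0.png

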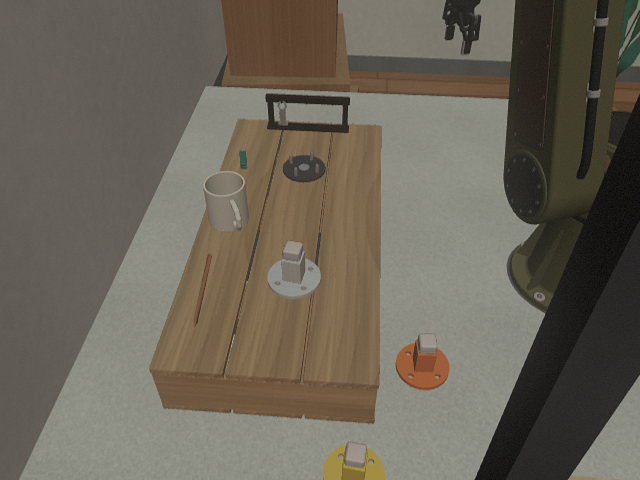

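Top view candidates for the lamp: the grey one on the crate at (260,226), the orange one at (226,347) and the yellow one at (127,292). The aluminium one on the crate fits the description, because the coloured ones stand on the table and are look-alikes. The mount is the dark disc at (433,216). The side view agrees: lamp at (294,275), mount at (304,168).

```bash
cat >h.py <<'E'
import numpy as np,cv2
def ray(c,uv,z):
    uv=np.atleast_2d(uv).astype(float);K=c["intrinsics"];R=c["R"];o=-R.T@c["t"]
    d=np.c_[uv,np.ones(len(uv))]@np.linalg.inv(K).T@R
    return o+d*((z-o[2])/d[:,2])[:,None]
def proj(c,X):
    x=np.atleast_2d(X)@c["R"].T+c["t"];x=x@c["intrinsics"].T;return x[:,:2]/x[:,2:]
E
python3 - <<'E'
import pickle,cv2,numpy as np
from h import *
c=pickle.load(open("d0.pkl","rb"))["top"]
im=c["color"];hsv=cv2.cvtColor(im,cv2.COLOR_RGB2HSV)
wood=lambda m:m
def big(m,x0,y0,x1,y1):
    k=np.zeros_like(m);k[y0:y1,x0:x1]=m[y0:y1,x0:x1]
    cs,_=cv2.findContours(k,cv2.RETR_EXTERNAL,cv2.CHAIN_APPROX_NONE);return max(cs,key=cv2.contourArea)
notwood=((hsv[...,1]<75)).astype(np.uint8)
for n,m,b,z in(("lamp",notwood,(225,190,295,260),.128),("mount",(im.max(2)<90).astype(np.uint8),(400,184,465,243),.126)):
    q=big(m,*b);p=ray(c,cv2.convexHull(q)[:,0],z)
    (cx,cy),r=cv2.minEnclosingCircle(p[:,:2].astype(np.float32));e=cv2.fitEllipse(cv2.convexHull(q))
    print(n,"circ",cx,cy,"r",r,"ell",e,ray(c,e[0],z), "depth z",np.median(c["depth"][q[:,0,1],q[:,0,0]]))
# head top
k=((im.min(2)>185)).astype(np.uint8)
q=big(k,240,205,280,245);e=cv2.minAreaRect(q);w=ray(c,cv2.boxPoints(e),.202);print("head",e,w.mean(0),w,)
crops=[cv2.resize(cv2.cvtColor(im[y-32:y+32,x-32:x+32],cv2.COLOR_RGB2BGR),(400,400),interpolation=cv2.INTER_CUBIC) for x,y in((260,226),(433,216))]
cv2.imwrite("pics/crop0.png",np.hstack(crops))
E
```

```text
lamp circ 0.5563619136810303 0.1626499742269516 r 0.0493091344833374 ell ((260.20819091796875, 225.8107452392578), (50.2756462097168, 51.215476989746094), 73.97704315185547) [[0.55602355 0.16258343 0.128     ]] depth z 0.9944667
mount circ 0.572851836681366 -0.16902479529380798 r 0.04798088222742081 ell ((432.50323486328125, 215.6337432861328), (48.51531219482422, 49.17073440551758), 113.48635864257812) [[ 0.5725251  -0.16891844  0.126     ]] depth z 0.99557483
head ((254.6153564453125, 222.92308044433594), (12.159199714660645, 8.629110336303711), 11.309932708740234) [0.55226436 0.16407099 0.202     ] [[0.54695862 0.17612456 0.202     ]
 [0.56205235 0.17315833 0.202     ]
 [0.55756383 0.1520015  0.202     ]
 [0.54248266 0.15499956 0.202     ]]
```

View pics/crop0.png

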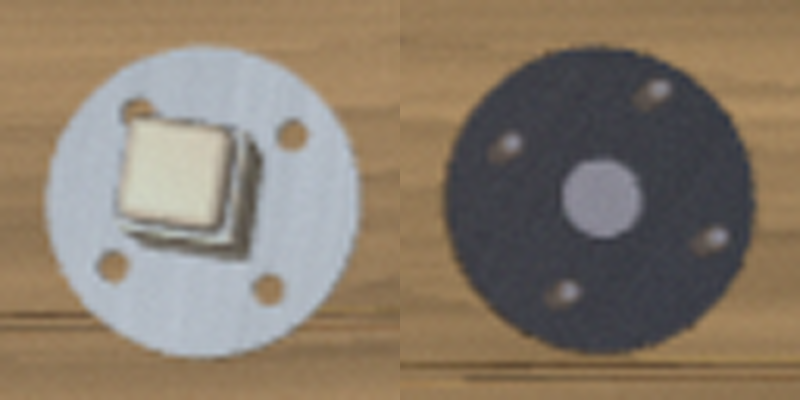

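The crop confirms the aluminium lamp. In crop pixels its holes are at (137,108), (292,135), (268,290) and (112,266). The bright stud tips on the mount are at (511,143), (659,89), (716,237) and (568,291).

```bash
python3 - <<'E'
import pickle,numpy as np
from h import *
from rig import bot
c=pickle.load(open("d0.pkl","rb"))["top"]
def an(px,x0,y0,z):
    uv=(np.array(px)+.5)/6.25-.5+[x0,y0];w=ray(c,uv,z)[:,:2]
    m=w.mean(0);d=w-m;a=np.degrees(np.arctan2(d[:,1],d[:,0]))%90
    print("centre",m,"r",np.linalg.norm(d,axis=1),"ang",a)
an([(137,108),(292,135),(268,290),(112,266)],228,194,.128)
an([(511-400,143),(659-400,89),(716-400,237),(568-400,291)],401,184,.146)
h=np.array([[126,119],[232,130],[222,226],[122,215]]);w=ray(c,(h+.5)/6.25-.5+[228,194],.202)[:,:2]
d=np.roll(w,-1,0)-w;print("head",w.mean(0),np.linalg.norm(d,axis=1),np.degrees(np.arctan2(d[:,1],d[:,0]))%90)
s=bot.get_state();t=s["tool_pos"];yaw=s["eef_rot"][2]
print(np.hypot(*t[:2]),np.degrees(np.arctan2(t[1],t[0])),yaw)
E
```

```text
centre [0.55660834 0.16309601] r [0.03490836 0.03387585 0.03453062 0.03420327] ang [35.08396948 35.54186358 35.61880326 36.17283522]
centre [ 0.57291522 -0.16878893] r [0.03387605 0.03403546 0.03383239 0.03393328] ang [64.45745448 64.29346866 64.28458907 64.36696412]
head [0.5553737  0.16222172] [0.03031928 0.02757259 0.02854338 0.02747938] [83.42895766 84.06505601 83.08661981 87.77525207]
0.5994869407692291 -68.69712658341054 21.302205529558808
```

```bash
python3 -m handwheel '[[-1,[2.4,-2.3,-0.2],[0,0,0]],[-1,[2.4,-2.3,-0.2],[0,0,0]],[-1,[2.4,-2.3,-0.2],[0,0,0]],[-1,[2.4,-2.3,-0.2],[0,0,0]],[-1,[2.4,-2.3,-0.2],[0,0,0]],[-1,[2.4,-2.3,-0.2],[0,0,0]],[-1,[2.4,-2.3,-0.2],[0,0,0]],[-1,[2.4,-2.3,-0.2],[0,0,0]],[-1,[2.4,-2.3,-0.2],[0,0,0]],[-1,[2.4,-2.3,-0.2],[0,0,0]],[-1,[2.4,-2.3,0],[0,0,0]],[-1,[2.4,-2.3,0],[0,0,0]]]' 40
python3 -m handwheel '[[-1,[2.4,-2.3,0],[0,0,0]],[-1,[2.4,-2.3,0],[0,0,0]],[-1,[2.4,-2.3,0],[0,0,0]],[-1,[2.4,-2.3,0],[0,0,0]],[-1,[2.4,-2.3,0],[0,0,0]],[-1,[2.4,-2.3,0],[0,0,0]],[-1,[2.4,-2.3,0],[0,0,0]],[-1,[2.4,-2.3,0],[0,0,0]],[-1,[2.4,-2.3,0],[0,0,0]],[-1,[2.4,-2.2,0],[0,0,0]],[-1,[2.4,-2.2,0],[0,0,0]],[-1,[2.4,-2.2,0],[0,0,0]]]'
python3 -m handwheel '[[-1,[0,0,0],[0,0,-6]],[-1,[0,0,0],[0,0,-6]],[-1,[0,0,0],[0,0,-6]],[-1,[0,0,0],[0,0,-6]],[-1,[0,0,0],[0,0,-6]],[-1,[0,0,0],[0,0,-6]],[-1,[0,0,0],[0,0,-6]],[-1,[0,0,0],[0,0,-6]],[-1,[0,0,0],[0,0,-6]],[-1,[0,0,0],[0,0,-5.3]],[-1,[0,0,0],[0,0,0]],[-1,[0,0,0],[0,0,0]]]'
python3 - <<'E'
from rig import bot
import cv2,pickle
s=bot.get_state();print(s["clock"],s["joints"],s["tool_pos"],s["eef_rot"])
c=bot.camera("wrist");pickle.dump(c,open("w1.pkl","wb"))
cv2.imwrite("pics/w1.png",cv2.cvtColor(c["color"],cv2.COLOR_RGB2BGR))
E
```

```text
clock: 1.1
tool_pos: [0.3862, -0.1956, 0.2513]
eef_rot: [180.0, -0.0, 21.3]
force: [1.3, 0.4, -0.4]
opening: 1.003
grip_force: 0.0
clock: 2.1
tool_pos: [0.5553, 0.1633, 0.2508]
eef_rot: [-180.0, 0.0, 21.3]
force: [0.7, -0.8, 0.9]
opening: 0.998
grip_force: 0.0
clock: 3.1
tool_pos: [0.5549, 0.1617, 0.2509]
eef_rot: [-180.0, 0.0, 80.5]
force: [-0.3, -0.6, -0.2]
opening: 0.999
grip_force: 0.0
3.1 [ 1.62422035e+01  1.52266169e+01 -3.80589639e+00  7.10118212e+01
  8.59457623e-04  1.15788519e+02] [0.55492852 0.16167016 0.25092371] [-1.79959707e+02  1.85138649e-02  8.04536905e+01]
```

View pics/w1.png

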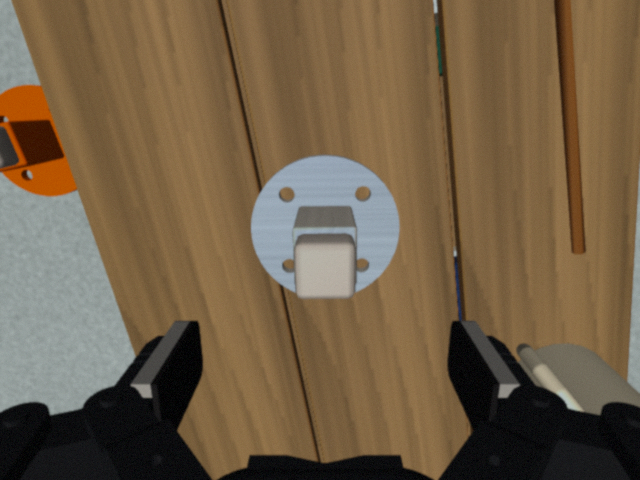

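The wrist view shows the lamp square to the fingers, with the foot centred near (325,228), the upper holes at (287,194) and (363,193), and the head at (326,267). I'll measure the foot once more from here.

```bash
python3 - <<'E'
import pickle,cv2,numpy as np
from h import *
c=pickle.load(open("w1.pkl","rb"));im=c["color"].astype(int)
m=((im[...,2]>im[...,0]-5)&(im[...,2]>120)).astype(np.uint8);k=np.zeros_like(m);k[140:305,235:415]=m[140:305,235:415]
q=max(cv2.findContours(k,0,1)[0],key=cv2.contourArea)
p=ray(c,cv2.convexHull(q)[:,0],.128)[:,:2].astype(np.float32)
print(cv2.minEnclosingCircle(p))
w=ray(c,[(287,194),(363,193)],.128);print(w)
d=w[1]-w[0];print(np.linalg.norm(d),np.degrees(np.arctan2(d[1],d[0])))
# hole centroids
R=[]
for x,y in((287,194),(363,193)):
    b=(im[y-12:y+13,x-12:x+13,0]-im[y-12:y+13,x-12:x+13,2]>10);yy,xx=np.nonzero(b);R.append((xx.mean()+x-12,yy.mean()+y-12))
w=ray(c,R,.128);d=w[1]-w[0];a=np.degrees(np.arctan2(d[1],d[0]));mid=w.mean(0)
print(R,np.linalg.norm(d),a)
n=np.array([-d[1],d[0]])/np.linalg.norm(d[:2])
print("centre cand",mid[:2]+n*.02404,mid[:2]-n*.02404)
E
```

```text
((0.5559731125831604, 0.16305595636367798), 0.04817492887377739)
[[0.53653307 0.19042626 0.128     ]
 [0.58393042 0.18303037 0.128     ]]
0.0479709063541399 -8.868922574053792
[(np.float64(286.5925925925926), np.float64(193.51234567901236)), (np.float64(362.2409638554217), np.float64(192.59638554216866))] 0.0477331475557975 -8.930061241488328
centre cand [0.563649  0.2108192] [0.55618561 0.163322  ]
```

```bash
python3 -m handwheel '[[-1,[0.17,0.09,1.3],[0,0,-0.4]],[-1,[0,0,1.3],[0,0,0]],[-1,[0,0,1.3],[0,0,0]],[-1,[0,0,1.3],[0,0,0]],[-1,[0,0,1.3],[0,0,0]],[-1,[0,0,1.3],[0,0,0]],[-1,[0,0,1.0],[0,0,0]],[-1,[0,0,1.0],[0,0,0]],[-1,[0,0,0.6],[0,0,0]],[-1,[0,0,0.4],[0,0,0]],[-1,[0,0,0],[0,0,0]],[-1,[0,0,0],[0,0,0]]]' 60
python3 -m handwheel '[[0,[0,0,0],[0,0,0]],[0.2,[0,0,0],[0,0,0]],[0.4,[0,0,0],[0,0,0]],[0.6,[0,0,0],[0,0,0]],[1,[0,0,0],[0,0,0]],[1,[0,0,0],[0,0,0]],[1,[0,0,0],[0,0,0]],[1,[0,0,0],[0,0,0]],[1,[0,0,0],[0,0,0]],[1,[0,0,0],[0,0,0]]]' 60
```

```text
clock: 4.15
tool_pos: [0.5565, 0.1633, 0.1435]
eef_rot: [180.0, -0.0, 81.0]
force: [0.6, 0.6, 0.3]
opening: 1.002
grip_force: 0.0
clock: 4.98
tool_pos: [0.5565, 0.1634, 0.1438]
eef_rot: [180.0, -0.0, 81.0]
force: [-0.6, 0.9, 4.9]
opening: 0.39
grip_force: 61.4
```

```bash
python3 -m handwheel '[[1,[0,0,-0.4],[0,0,0]],[1,[0,0,-1],[0,0,0]],[1,[0,0,-1.2],[0,0,0]],[1,[0,0,-1.2],[0,0,0]],[1,[0,0,-1.2],[0,0,0]],[1,[0,0,-1.2],[0,0,0]],[1,[0,0,-1.2],[0,0,0]],[1,[0,0,-0.6],[0,0,0]],[1,[0,0,0],[0,0,0]],[1,[0,0,0],[0,0,0]],[1,[0,0,0],[0,0,0]]]'
python3 -m handwheel '[[1,[-1,0.2,0],[0,0,0]],[1,[-2,0.4,0],[0,0,0]],[1,[-3,0.6,0],[0,0,0]],[1,[-3.5,0.7,0],[0,0,0]],[1,[-3.5,0.8,0],[0,0,0]],[1,[-3.5,0.8,0],[0,0,0]],[1,[-3.5,0.8,0],[0,0,0]],[1,[-3.5,0.8,0],[0,0,0]],[1,[-3.5,0.7,0],[0,0,0]],[1,[-3,0.6,0],[0,0,0]],[1,[-1.7,0.3,0],[0,0,0]],[1,[-0.8,0.2,0],[0,0,0]]]'
python3 -m handwheel '[[1,[0,0,0],[0,0,-2]],[1,[0,0,0],[0,0,-5]],[1,[0,0,0],[0,0,-5]],[1,[0,0,0],[0,0,-5]],[1,[0,0,0],[0,0,-5]],[1,[0,0,0],[0,0,-4]],[1,[0,0,0],[0,0,-2.4]],[1,[0,0,0],[0,0,0]],[1,[0,0,0],[0,0,0]],[1,[0,0,0],[0,0,0]],[1,[0,0,0],[0,0,0]]]'
python3 - <<'E'
from rig import bot
import cv2,pickle,numpy as np
print(bot.get_state())
d={n:bot.camera(n) for n in("top","side")};pickle.dump(d,open("d2.pkl","wb"))
f=lambda im,y0,y1,x0,x1:cv2.resize(cv2.cvtColor(im[y0:y1,x0:x1],4),(400,400),interpolation=cv2.INTER_CUBIC)
cv2.imwrite("pics/p2.png",np.hstack([f(d["top"]["color"],166,266,383,483),f(d["side"]["color"],90,190,254,354)]))
E
```

```text
clock: 5.9
tool_pos: [0.5558, 0.1631, 0.2224]
eef_rot: [-179.9, 0.0, 81.0]
force: [0.1, -0.3, -3.6]
opening: 0.391
grip_force: 60.5
clock: 6.9
tool_pos: [0.5726, -0.172, 0.2224]
eef_rot: [-179.9, 0.1, 80.8]
force: [0.0, -0.2, -2.7]
opening: 0.388
grip_force: 60.4
clock: 7.82
tool_pos: [0.5735, -0.1684, 0.2232]
eef_rot: [-180.0, -0.0, 109.4]
force: [0.0, -0.5, -3.5]
opening: 0.39
grip_force: 60.4
{'clock': 7.8167, 'joints': array([-1.63609545e+01,  1.79102350e+01, -3.83396579e+00,  6.82738189e+01,
        2.70386192e-03,  5.42686471e+01]), 'qvel': array([-0.01508894,  0.04587008,  0.1752323 ,  0.03679198,  0.03849628,
       -0.17564629]), 'joint_torque': array([ 2.08990497e-02, -5.57503152e+01,  3.53055239e+01,  8.99787876e-03,
       -7.59898321e-04,  7.19637290e-03]), 'tool_pos': array([ 0.57352749, -0.16835743,  0.22315701]), 'eef_rot': array([-1.79986951e+02, -1.27181403e-02,  1.09370397e+02]), 'force': array([ 0.01947984, -0.46982386, -3.51459981]), 'ft_torque': array([-0.01972749,  0.02221807,  0.02994332]), 'grip_force': 60.42217254638672, 'opening': 0.38966269128976566}
```

View pics/p2.png

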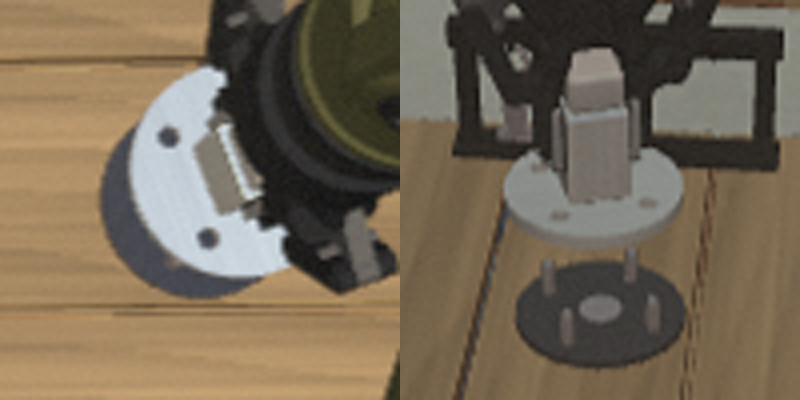

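The crop shows the lamp held level above the mount. Side-view front holes are at crop (562,215) and (648,203), with stud tips at (568,310), (652,298), (546,262) and (630,250). I'll check the held foot with the wrist camera.

```bash
python3 - <<'E'
from rig import bot
import cv2,pickle,numpy as np
from h import *
c=bot.camera("wrist");s=bot.get_state();im=c["color"]
cv2.imwrite("pics/w3.png",cv2.cvtColor(im,4))
c["st"]=s;pickle.dump(c,open("w3.pkl","wb"));print(s["tool_pos"],s["eef_rot"])
d=pickle.load(open("d2.pkl","rb"))["side"]
f=lambda p:(np.array(p)-[400,0]+.5)/4-.5+[254,90]
w=ray(d,f([(568,310),(652,298),(546,262),(630,250)]),.146)[:,:2];m=w.mean(0)
print("side studs",m,np.linalg.norm(w-m,axis=1),np.degrees(np.arctan2(*(w-m).T[::-1]))%90)
w=ray(d,f([(562,215),(648,203)]),.2076);print("side holes",w,np.linalg.norm(w[1]-w[0]))
a=np.array([(562,215),(648,203)]);
v=w[1]-w[0];print(np.degrees(np.arctan2(v[1],v[0])))
E
```

```text
[ 0.57362474 -0.1684599   0.22326365] [-1.79995891e+02 -2.70645789e-03  1.09389195e+02]
side studs [ 0.57201803 -0.16824383] [0.03255561 0.03393042 0.03426631 0.03310833] [64.88763931 64.45545933 65.38105305 64.30688177]
side holes [[ 0.58707044 -0.13789836  0.2076    ]
 [ 0.54321733 -0.15293143  0.2076    ]] 0.04635825611751109
-161.07802001707424
```

View pics/w3.png

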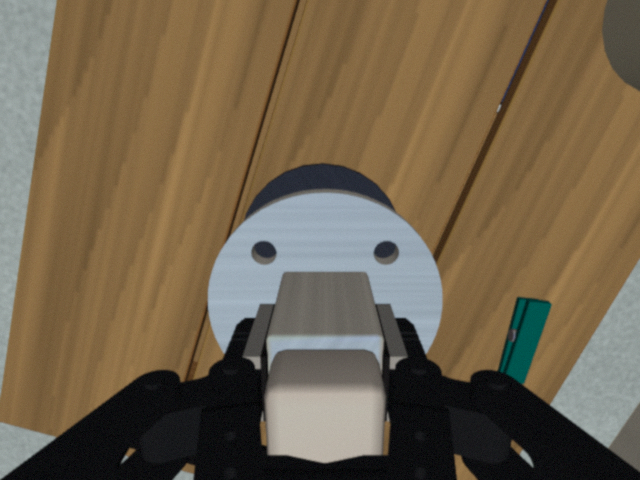

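The wrist view shows the held lamp's front holes at about (264,252) and (386,252), with the mount's edge just behind the foot.

```bash
python3 - <<'E'
import pickle,cv2,numpy as np
from h import *
c=pickle.load(open("w3.pkl","rb"));im=c["color"];g=cv2.cvtColor(im,cv2.COLOR_RGB2GRAY)
R=[]
for x,y in((264,252),(386,252)):
    b=(g[y-18:y+19,x-18:x+19]<140).astype(np.uint8);q=max(cv2.findContours(b,0,1)[0],key=cv2.contourArea);e=cv2.fitEllipse(q);R.append(np.array(e[0])+[x-18,y-18]);print(e[1])
w=ray(c,R,.2076);d=w[1]-w[0];L=np.linalg.norm(d);n=np.array([d[1],-d[0]])/L;mid=w.mean(0)[:2]
print(R,L,np.degrees(np.arctan2(d[1],d[0]))%90,mid+n*.02404,mid-n*.02404)
m=((im[...,2]>im[...,0].astype(int)+8)&(im[...,2]>120)).astype(np.uint8);k=np.zeros_like(m);k[180:330,195:455]=m[180:330,195:455]
q=max(cv2.findContours(k,0,1)[0],key=cv2.contourArea)
h=cv2.convexHull(q)[:,0];h=h[(h[:,1]<310)];p=ray(c,h,.2076)[:,:2]
A=np.c_[2*p,np.ones(len(p))];x=np.linalg.lstsq(A,(p**2).sum(1),rcond=None)[0];print("disc",x[:2],np.sqrt(x[2]+x[:2]@x[:2]),c["st"]["tool_pos"])
E
```

```text
(23.06528091430664, 25.3877010345459)
(23.543312072753906, 25.467012405395508)
[array([263.4650135 , 252.09697342]), array([385.82973862, 252.16441345])] 0.04810766484139358 19.245541707179203 [ 0.57472119 -0.16910017] [ 0.5588732  -0.12370714]
disc [ 0.57462613 -0.16889796] 0.047741189338492994 [ 0.57362474 -0.1684599   0.22326365]
```

```bash
python3 -m handwheel '[[1,[0.09,-0.16,0.3],[0,0,-0.2]],[1,[0,0,0.6],[0,0,0]],[1,[0,0,0.8],[0,0,0]],[1,[0,0,0.8],[0,0,0]],[1,[0,0,0.8],[0,0,0]],[1,[0,0,0.7],[0,0,0]],[1,[0,0,0.5],[0,0,0]],[1,[0,0,0.3],[0,0,0]],[1,[0,0,0.1],[0,0,0]],[1,[0,0,0],[0,0,0]],[1,[0,0,0],[0,0,0]],[1,[0,0,0],[0,0,0]]]'
python3 -m handwheel '[[1,[0,0,0.05],[0,0,0]],[1,[0,0,0.05],[0,0,0]],[1,[0,0,0.05],[0,0,0]],[1,[0,0,0.05],[0,0,0]],[1,[0,0,0.05],[0,0,0]],[1,[0,0,0],[0,0,0]],[1,[0,0,0],[0,0,0]]]'
```

```text
clock: 8.97
tool_pos: [0.5722, -0.1683, 0.1748]
eef_rot: [180.0, 0.0, 109.6]
force: [0.4, 0.5, -3.9]
opening: 0.388
grip_force: 60.4
clock: 9.55
tool_pos: [0.5718, -0.1682, 0.1717]
eef_rot: [-180.0, -0.0, 109.6]
force: [0.4, 1.6, -3.3]
opening: 0.388
grip_force: 60.4
```

```bash
python3 -m handwheel '[[1,[0,0,0.05],[0,0,0]],[1,[0,0,0.05],[0,0,0]],[1,[0,0,0.05],[0,0,0]],[1,[0,0,0.05],[0,0,0]],[1,[0,0,0],[0,0,0]],[1,[0,0,0],[0,0,0]]]'
python3 -m handwheel '[[1,[0,0,0.05],[0,0,0]],[1,[0,0,0.05],[0,0,0]],[1,[0,0,0],[0,0,0]],[1,[0,0,0],[0,0,0]]]'
```

```text
clock: 10.05
tool_pos: [0.5718, -0.1682, 0.1697]
eef_rot: [-180.0, -0.0, 109.6]
force: [0.3, -0.7, -2.8]
opening: 0.391
grip_force: 60.4
clock: 10.38
tool_pos: [0.5718, -0.1682, 0.1687]
eef_rot: [-180.0, -0.0, 109.6]
force: [0.2, -0.4, -3.1]
opening: 0.392
grip_force: 60.4
```

```bash
python3 -m handwheel '[[1,[0,0,0.05],[0,0,0]],[1,[0,0,0.05],[0,0,0]],[1,[0,0,0],[0,0,0]],[1,[0,0,0],[0,0,0]]]'
python3 -m handwheel '[[1,[0,0,0.05],[0,0,0]],[1,[0,0,0.05],[0,0,0]],[1,[0,0,0],[0,0,0]],[1,[0,0,0],[0,0,0]]]'
python3 -m handwheel '[[1,[0,0,0.05],[0,0,0]],[1,[0,0,0.05],[0,0,0]],[1,[0,0,0],[0,0,0]],[1,[0,0,0],[0,0,0]]]'
```

```text
clock: 10.72
tool_pos: [0.5718, -0.1682, 0.1677]
eef_rot: [-180.0, -0.0, 109.6]
force: [0.4, 0.0, -3.5]
opening: 0.392
grip_force: 60.4
clock: 11.05
tool_pos: [0.5718, -0.1682, 0.1667]
eef_rot: [-180.0, -0.0, 109.6]
force: [0.1, -0.4, -3.0]
opening: 0.391
grip_force: 60.4
clock: 11.38
tool_pos: [0.5718, -0.1682, 0.1657]
eef_rot: [-180.0, -0.0, 109.6]
force: [-0.0, -0.4, -3.5]
opening: 0.391
grip_force: 60.4
```

It is already about 4 mm below tip level with no contact force, so the holes are engaged. I'll keep going down gently.

```bash
python3 -m handwheel '[[1,[0,0,0.08],[0,0,0]],[1,[0,0,0.08],[0,0,0]],[1,[0,0,0.08],[0,0,0]],[1,[0,0,0.08],[0,0,0]],[1,[0,0,0.08],[0,0,0]],[1,[0,0,0],[0,0,0]]]'
python3 -m handwheel '[[1,[0,0,0.08],[0,0,0]],[1,[0,0,0.08],[0,0,0]],[1,[0,0,0.08],[0,0,0]],[1,[0,0,0.08],[0,0,0]],[1,[0,0,0.08],[0,0,0]],[1,[0,0,0],[0,0,0]]]'
```

```text
clock: 11.88
tool_pos: [0.5717, -0.1682, 0.1616]
eef_rot: [-180.0, -0.0, 109.6]
force: [-0.3, -0.2, -4.7]
opening: 0.393
grip_force: 60.4
clock: 12.38
tool_pos: [0.5717, -0.1682, 0.1576]
eef_rot: [-180.0, -0.0, 109.6]
force: [0.3, -0.7, -3.1]
opening: 0.389
grip_force: 60.4
```

```bash
python3 -m handwheel '[[1,[0,0,0.08],[0,0,0]],[1,[0,0,0.08],[0,0,0]],[1,[0,0,0.08],[0,0,0]],[1,[0,0,0.08],[0,0,0]],[1,[0,0,0.08],[0,0,0]],[1,[0,0,0.08],[0,0,0]],[1,[0,0,0],[0,0,0]],[1,[0,0,0],[0,0,0]]]'
python3 -m handwheel '[[1,[0,0,0.04],[0,0,0]],[1,[0,0,0.04],[0,0,0]],[1,[0,0,0.04],[0,0,0]],[1,[0,0,0.04],[0,0,0]],[1,[0,0,0],[0,0,0]],[1,[0,0,0],[0,0,0]]]'
```

```text
clock: 13.05
tool_pos: [0.5718, -0.1682, 0.1529]
eef_rot: [-180.0, -0.0, 109.6]
force: [-0.0, -0.2, -2.9]
opening: 0.39
grip_force: 60.4
clock: 13.55
tool_pos: [0.5718, -0.1682, 0.1514]
eef_rot: [-180.0, -0.0, 109.6]
force: [0.2, 0.6, -2.5]
opening: 0.387
grip_force: 60.4
```

Expected home is TCP z ≈ 0.1496, so these are fine steps now.

```bash
python3 -m handwheel '[[1,[0,0,0.03],[0,0,0]],[1,[0,0,0.03],[0,0,0]],[1,[0,0,0.03],[0,0,0]],[1,[0,0,0],[0,0,0]],[1,[0,0,0],[0,0,0]]]'
python3 -m handwheel '[[1,[0,0,0.03],[0,0,0]],[1,[0,0,0.03],[0,0,0]],[1,[0,0,0],[0,0,0]],[1,[0,0,0],[0,0,0]]]'
```

```text
clock: 13.97
tool_pos: [0.5718, -0.1682, 0.1505]
eef_rot: [-180.0, -0.0, 109.6]
force: [-0.7, 0.3, -3.3]
opening: 0.389
grip_force: 60.4
clock: 14.3
tool_pos: [0.5719, -0.1682, 0.1499]
eef_rot: [180.0, 0.0, 109.6]
force: [0.5, 0.5, -2.7]
opening: 0.389
grip_force: 60.5
```

```bash
python3 -m handwheel '[[1,[0,0,0.03],[0,0,0]],[1,[0,0,0],[0,0,0]],[1,[0,0,0],[0,0,0]]]'
python3 -m handwheel '[[1,[0,0,0.02],[0,0,0]],[1,[0,0,0],[0,0,0]],[1,[0,0,0],[0,0,0]]]'
```

```text
clock: 14.55
tool_pos: [0.5719, -0.1682, 0.1498]
eef_rot: [180.0, 0.0, 109.6]
force: [-1.6, 0.6, -0.7]
opening: 0.389
grip_force: 60.7
clock: 14.8
tool_pos: [0.5719, -0.1682, 0.1498]
eef_rot: [180.0, 0.0, 109.6]
force: [-2.2, -0.3, 2.6]
opening: 0.39
grip_force: 61.1
```

Contact came at z = 0.1498 with about 6 N, which matches the predicted home height. Next I release and rise.

```bash
python3 -m handwheel '[[0.1,[0,0,0],[0,0,0]],[0,[0,0,0],[0,0,0]],[-0.2,[0,0,0],[0,0,0]],[-0.5,[0,0,0],[0,0,0]],[-1,[0,0,0],[0,0,0]],[-1,[0,0,0],[0,0,0]],[-1,[0,0,0],[0,0,0]],[-1,[0,0,0],[0,0,0]],[-1,[0,0,0],[0,0,0]],[-1,[0,0,0],[0,0,0]]]' 20
python3 -m handwheel '[[-1,[0,0,-0.5],[0,0,0]],[-1,[0,0,-1],[0,0,0]],[-1,[0,0,-1.5],[0,0,0]],[-1,[0,0,-1.5],[0,0,0]],[-1,[0,0,-1.5],[0,0,0]],[-1,[0,0,-1.5],[0,0,0]],[-1,[0,0,-1.5],[0,0,0]],[-1,[0,0,-1.5],[0,0,0]],[-1,[0,0,-1],[0,0,0]],[-1,[0,0,-0.5],[0,0,0]],[-1,[0,0,0],[0,0,0]],[-1,[0,0,0],[0,0,0]]]'
python3 - <<'E'
from rig import bot
import cv2,numpy as np
f=lambda n,y0,y1,x0,x1:cv2.resize(cv2.cvtColor(bot.camera(n)["color"][y0:y1,x0:x1],4),(400,400),interpolation=cv2.INTER_CUBIC)
cv2.imwrite("pics/p4.png",np.hstack([f("wrist",0,480,80,560),f("side",100,200,254,354)]))
E
```

```text
clock: 15.63
tool_pos: [0.5719, -0.1682, 0.1494]
eef_rot: [-180.0, -0.0, 109.6]
force: [0.5, -0.2, -0.7]
opening: 1.0
grip_force: 0.0
clock: 16.63
tool_pos: [0.5718, -0.1682, 0.2693]
eef_rot: [180.0, 0.0, 109.6]
force: [0.5, -0.0, -0.8]
opening: 1.003
grip_force: 0.0
```

View pics/p4.png

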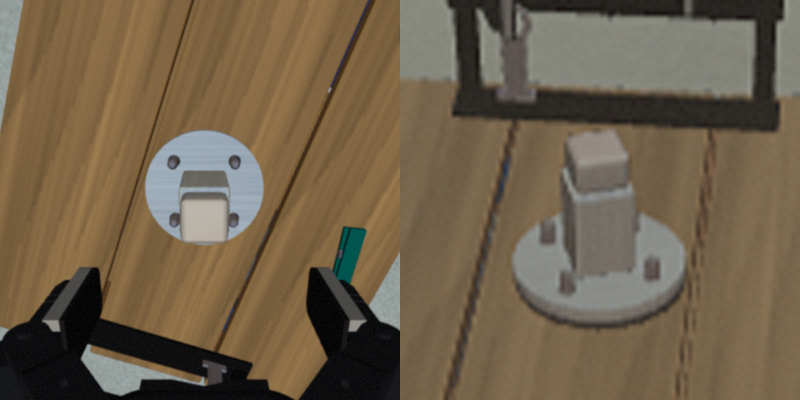

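The foot lies flush on the plate. The studs stand through the holes in the wrist crop at (173,161), (235,161), (174,219) and (234,219), and the gripper is clear.

```bash
python3 -c "
from rig import bot
print(bot.job_done())"
```

```text
the job is handed in; nothing more can be done
None
```

The lamp is fitted on its mount with the foot flush over all four studs, seated with about 6 N of push and let go only once home; the job is handed in after roughly 17 s.

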